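Open the spring-lid box under control and stack its keyed tray

ROBOT

A 6-joint arm with a two-finger parallel gripper is mounted at the origin on the work surface. World frame = base frame: x ahead of the robot, y to its left, z up, the work surface at z = 0. Lengths are in m, angles in rad, forces in N, time in s.
With the tool pointing down it reaches from about 0.3 to 0.875 m from the base axis. Payload 6.4 kg.
Tool frame: the origin (TCP) lies at the very end of the fingers, on their centre line; the grasp point (between the pads) lies 19 mm behind it; z points along the fingers, y is the line along which they close (so a half turn about z gives the same grasp; the last joint's range is limited). The gripper opens to 85 mm and grips with 20 to 120 N. Pads are 22 mm wide; open, the fingers measure 114 mm over their backs; the gripper's body (76 mm by 85 mm) begins 54 mm behind the grasp point. The pads swing forward as they close: fully open they stand 13 mm farther back than shut.
Start: joints at [0.993, 0.181, 1.607, -0, 1.354, -0.206], TCP at [0.209, 0.536, 0.231] pointing down, gripper open.
Joint ranges: [-2.99, 2.99], [-0.89, 2.07], [0.3, 2.58], [-1.14, 4.28], [0, 2.63], [-3.12, 3.12]. Speed limits (rad/s): [2.57, 2.57, 3.01, 3.14, 3.14, 3.14].

INTERFACE

Orientations are given as a unit quaternion [w, x, y, z].
In Python, from bench import ctrl, camera, calibration, order, outline_of gives the robot as it stands.
- The arm moves only by the tool move_arm, never from a script. Its argument "series" is a list that holds one entry, the list of rows, each a list of 5 numbers: the opening, from 0 (shut) to 1 (fully open), then the shift along the tool's x, y, z in mm, then the turn about the tool's z in rad. A call has exactly 10 rows; each row is the pose to reach, as a shift and turn from the pose commanded when the call began, along the tool's axes at that moment; what a row does not reach only later rows make up. A row lasts 1/12 s, in which the tool goes at most 41.7 mm and 7.16 degrees, less where a joint would pass 70% of its speed; a pose out of reach is approached as far as the arm can. A call with a gripper value outside its range is refused whole. The fingers move at their own pace and stop on an object; the grip force is fixed at half the most. Time passes only in rows, so rows that repeat a pose let the fingers close, or fill a call up. It gives the time, the measured TCP pose, the force, the opening and the grip force at its end, in the units of the state.
- ctrl.get_obs(): the state, without advancing time (a new reading comes with each control period).
- camera(name): name is "scene" or "side" or "wrist"; returns (picture, depth): 384x512x3 uint8, blue, green, red; 384x512 float32, m along the optical axis (not along the pixel's ray), 0 where there is no reading.
- calibration(name): a dict with "intrinsics" (3x3 intrinsics, pixels), "k1" (the pictures are not rectified: a ray, as slopes to the right and down, at radius r is drawn at 1 + k1 r^2 times it, then the intrinsics apply), "rvec" (rotation vector, rad) and "tvec" (3), from world to camera coordinates, as OpenCV has them. Camera axes: x right, y down, z forward; pixel columns grow to the right and rows downward; lengths in m; the calibration is good to about 2 mm. A picture is of the moment at which its call begins: read the wrist's pose just before it. calibration takes no time and is no camera call; for the wrist camera it gives the pose at the moment of the call.
- order.hand_in(): hands the job in; it is judged then, once.
Trained networks look in the newest picture that a camera, given by its name, has taken for a name from the list of things; names that differ only in an ending like _2 or _b are one class to them, and where a whole thing is asked for, a point or a joint stands for the part that bears it (a point fixed in the world has none). Each returns a list of dicts, best first, with "conf" (0 to 1); they miss things now and then, are a little off and sometimes report something else, mostly with a low value. They report only what shows in the picture. A call takes as long as a camera call. They do not tell look-alikes from the thing itself.
- outline_of(target, camera): "region" (384x512 bool, what is visible of it) and "bbox" ([centre column, centre row, width, height] in pixels, round what is visible of it).
The state is a dict: "time_s": time; "q": joint angles; "dq": joint speeds; "joint_efforts": joint torques, N m; "eef_pos": TCP position; "eef_rot": TCP orientation; "wrist_force": force on the tool from outside, world axes, zero at the start; "torque": the same for the moment, N m; "opening": opening from 0.0 (shut) to 1.0 (fully open); "grasp_force": force on a finger pad.
Only numpy, scipy, OpenCV 4.12 (cv2) and the standard library are available. Lean on these libraries where they do the work, as an engineer would, in place of code of your own. Each camera call takes 0.05 s, during which the arm holds its last target. There are 200 camera calls.

TASK

Press the button catch on the front of the tableware box and steady its sprung lid as it comes free, so that it rises under control all the way to its stop instead of flying open. Then take the empty notched tray by its upright handle and lower it into the box so that it stacks level on the tray already in there, with the notch in its end fitted over that tray's key; let go only once it is down. Leave the jar, bottle, mug and pepper mill where they stand.

Things in the scene. Friction and masses are not known exactly. Their poses are not given: they have to be found in the camera images.
- case: tableware box, grey plastic, fixed; 170 x 140 x 100 mm (x, y, z), walls and floor 4 mm. Origin: centre of its underside, z up. Its -x end carries the button catch on a black housing 40 x 50 mm, top 92 mm up, standing out 39 mm; its +x end carries the lid's hinge. A pepper mill stands close beside the catch
- lid (a joint): lid angle, rad: 0 shut and latched, 1.48 at its stop, just short of upright. Flat plate 170 x 140 x 7 mm, outer face 107.5 mm over the worktop when shut; turns up and back. A spring drives it all the way: held at its front edge it pushes with 0.4 to 0.7 N. Freed with nothing over it, it flies up; once open it stays at its stop
- lid_hinge (a point): middle of the lid's hinge line, which runs along box y: on the box's +x rim, 85 mm in box +x from its origin, 100.5 mm over the worktop. Fixed; axes as the box's. The lid's front edge is 170 mm from it; the lid's outer face lies 7 mm off the plane through it
- catch (a joint): angle of the button catch, rad: 0 at rest, 0.3 fully pressed; it springs back. It is a rocker pivoted below the lid's front edge; pressed, a steel nose 40 mm wide that laps 4 mm over that edge draws back and frees the lid, at about 0.18
- button_top (a point): middle of the button's top: a raised rib along box y on a black pad 31 x 40 mm (box x, y), 24 mm in front of the lid's front edge, 13 mm above the lid's top at rest, 121 mm over the worktop. Press straight down 5 to 8 mm with up to about 10 N. Anything then held a few mm above the lid (a second finger, or the fingertip's overhang) catches it as it rises. Axes as the box's at rest
- tray_grip (a point): loose steel tray with a notch, 0.15 to 0.3 kg, left or right of the box: middle of its handle, 40 mm above its underside, z up. Tray 105 x 80 mm (x, y), walls 28 mm high, 3 mm thick. Handle: upright plate 10 mm thick (x), 46 mm wide (y), top 52 mm up; below 28 mm a full-width divider; 44 mm clear to each end wall
- tray_notch (a point): middle of the notch in the loose tray, at its underside, 46 mm from its centre in its -x; axes as the tray's. The notch cuts floor and end wall: 21 mm wide (y), 13 mm deep (x), open at the end
- lower_rim (a point): loose lower tray in the box, steel, 0.45 kg, 105 x 80 mm, 26 mm high, turned up to 7 degrees from the box: its middle at rim height, 30 mm over the worktop, z up. Stacked, the notched tray's underside rests on this rim, x axes alike, centres in line, its handle point 40 mm above this point; turned wrongly or over 2.5 mm off sideways it rides on the key
- lower_key (a point): middle of the top of the lower tray's key: an upright block at the middle of its -x end (nearer the catch), 10 mm (x) x 16 mm (y), flush with the end's outer face, top 20 mm above the rim; axes as the lower tray's
- jar: bystander: glass jar with steel cap, 68 mm wide, 100 mm high; origin centre of underside. On the side of the box opposite the loose tray
- bottle: bystander: green bottle, 60 mm wide, 170 mm high; origin centre of underside
- mug: bystander: white mug, 76 mm wide, 85 mm high, handle on its +y side; origin centre of underside
- mill: bystander: dark wooden pepper mill, 48 mm wide, 116 mm high, close beside the catch; origin centre of underside
Not all that is in view belongs to the job. Leave any purple look-alike of the part that bears tray_grip alone.

How it is judged:
By the outcome, as a careful person would: the job done as asked, in the order asked, and still so for the second after the job is handed in, with the robot touching nothing.
It also fails if it takes over 66 s, if anything falls off the work surface, if the arm or the gripper's body presses on something with over 40 N, if the wrist force passes 120 N, or if a joint passes its speed limit or range.

## Working session

There is one attempt and no reset: what is moved stays moved. The work goes in short steps, Python scripts to look and compute and a tool call to move; the robot and the scene stay as the last step left them, time stands still between calls to the robot, and variables do not carry over. Pictures are saved under pics/ and viewed, at most 14 in all, crops included, and the job is handed in when it is done.

Besides the shell and the picture viewer there is one more tool, called after "Emit:" in YAML: its name, and indented under it one key for each argument. move_arm: Moves the arm, as the interface text tells. Its arguments: {"type":"object","properties":{"series":{"type":"array","items":{"type":"array","items":{"type":"array","items":{"type":"number"}}}}},"required":["series"]}

```bash
mkdir -p pics; cat > h.py <<'E'
import numpy as np, cv2
from bench import ctrl, camera, calibration, order, outline_of
from scipy.spatial.transform import Rotation as R
def cloud(name, depth, cal=None):
    c=cal or calibration(name); K=np.array(c["intrinsics"],float); k1=float(c["k1"])
    h,w=depth.shape; u,v=np.meshgrid(np.arange(w),np.arange(h))
    xd=(u-K[0,2])/K[0,0]; yd=(v-K[1,2])/K[1,1]; x,y=xd.copy(),yd.copy()
    for _ in range(15):
        s=1+k1*(x*x+y*y); x,y=xd/s,yd/s
    P=np.stack([x*depth,y*depth,depth],-1)
    Rm=cv2.Rodrigues(np.array(c["rvec"],float))[0]; t=np.array(c["tvec"],float).ravel()
    W=(P-t)@Rm; W[depth<=0]=np.nan
    return W
def tool():
    o=ctrl.get_obs(); q=o["eef_rot"]; return np.array(o["eef_pos"]), R.from_quat([q[1],q[2],q[3],q[0]]).as_matrix(), o
E
python3 - <<'E'
from h import *
p,M,o=tool(); print(o["time_s"],p,M.round(3))
ims=[]
for n in ("scene","side","wrist"):
    im,d=camera(n); cv2.imwrite(f"pics/{n}0.png",im); np.save(f"{n}0.npy",d)
    W=cloud(n,d)
    print(n,np.array(calibration(n)["tvec"]).ravel())
    for t in ("case","lid","catch","tray_grip","lower_rim","jar","bottle","mug","mill"):
        for r in outline_of(t,n)[:2]:
            m=r["region"]; X=W[m]; X=X[~np.isnan(X[:,0])]
            if len(X): print(n,t,round(r["conf"],2),np.round(r["bbox"]),np.median(X,0).round(3),np.percentile(X,[3,97],axis=0).round(3).tolist())
E
```

```text
0.0 [0.20856974 0.53527905 0.23038907] [[-0.932  0.363 -0.001]
 [ 0.363  0.932 -0.001]
 [ 0.    -0.002 -1.   ]]
scene [-0.31324231 -0.17104677  1.44955723]
scene case 0.64 [268. 246.  86.  86.] [ 0.588 -0.02   0.105] [[0.476, -0.083, 0.005], [0.672, 0.079, 0.112]]
scene catch 0.71 [237. 217.  21.  20.] [ 0.482 -0.034  0.114] [[0.46, -0.051, 0.094], [0.502, -0.015, 0.119]]
scene tray_grip 0.74 [382. 176.  41.  28.] [0.574 0.497 0.007] [[0.517, 0.434, -0.003], [0.633, 0.551, 0.049]]
scene tray_grip 0.72 [275. 139.  35.  30.] [0.239 0.313 0.013] [[0.181, 0.272, -0.004], [0.288, 0.355, 0.048]]
scene lower_rim 0.23 [372. 203.  27.  45.] [0.673 0.311 0.094] [[0.642, 0.297, 0.007], [0.694, 0.34, 0.168]]
scene jar 0.71 [244. 202.  16.  24.] [0.435 0.027 0.09 ] [[0.353, 0.012, -0.004], [0.446, 0.097, 0.113]]
scene jar 0.7 [157. 280.  31.  36.] [ 0.503 -0.303  0.084] [[0.462, -0.331, 0.012], [0.518, -0.272, 0.1]]
scene bottle 0.79 [371. 202.  30.  49.] [0.673 0.311 0.091] [[0.643, 0.297, 0.001], [0.694, 0.347, 0.168]]
scene mug 0.77 [178. 340.  35.  55.] [ 0.634 -0.328  0.041] [[0.606, -0.377,
[... 798 characters left out ...]
.356, 0.172]]
side bottle 0.49 [260. 281.  38.  43.] [0.43  0.33  0.007] [[0.38, 0.271, -0.0], [0.481, 0.385, 0.052]]
side mug 0.92 [236. 122.  19.  32.] [ 0.64  -0.303  0.056] [[0.605, -0.36, 0.006], [0.674, -0.285, 0.086]]
side mill 0.61 [277. 198.  11.  28.] [0.422 0.047 0.065] [[0.405, 0.029, 0.01], [0.441, 0.055, 0.116]]
wrist [-0.57460825 -0.03551435  0.37700562]
wrist tray_grip 0.79 [114. 233.  73.  75.] [0.221 0.31  0.009] [[0.181, 0.274, 0.001], [0.268, 0.356, 0.052]]
wrist tray_grip 0.65 [284. 275.  56.  76.] [0.38  0.518 0.011] [[0.332, 0.476, 0.002], [0.44, 0.558, 0.052]]
wrist lower_rim 0.21 [189. 310.  21.  21.] [0.382 0.354 0.012] [[0.368, 0.329, 0.001], [0.407, 0.365, 0.028]]
```

```bash
python3 - <<'E'
import cv2
a=cv2.imread("pics/scene0.png"); 
cv2.imwrite("pics/s_crop.png",cv2.resize(a[90:380,130:430],(800,773))[:600]) 
b=cv2.imread("pics/side0.png")[90:370,150:400]
cv2.imwrite("pics/side_crop.png",cv2.resize(b,(535,600),interpolation=cv2.INTER_CUBIC))
a=a[100:370,130:430]
cv2.imwrite("pics/s_crop.png",cv2.resize(a,(660,594),interpolation=cv2.INTER_CUBIC))
E
```

```text
(no output)
```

View pics/s_crop.png

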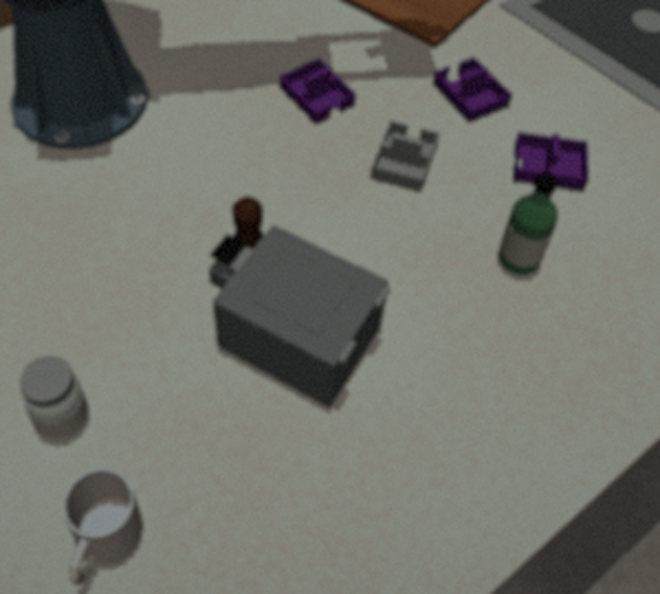

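View pics/side_crop.png

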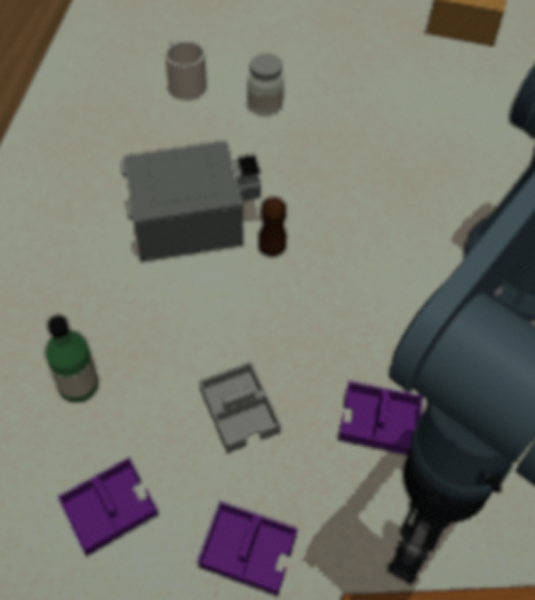

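```bash
python3 - <<'E'
from h import *
print(np.array(calibration("wrist")["intrinsics"]),calibration("wrist")["k1"],)
c=calibration("wrist");Rm=cv2.Rodrigues(np.array(c["rvec"],float))[0];p,M,o=tool()
print("cam in tool",M.T@(-Rm.T@np.array(c["tvec"]).ravel()-p),"axes",(M.T@Rm.T).round(2).tolist())
for n in("scene","side"):
    W=cloud(n,np.load(n+"0.npy"));im=cv2.imread(f"pics/{n}0.png")
    def sel(cx,cy,r,z0,z1):
        with np.errstate(all='ignore'): return (np.hypot(W[...,0]-cx,W[...,1]-cy)<r)&(W[...,2]>z0)&(W[...,2]<z1)
    m=sel(.575,0.005,.13,.098,.120)
    m=cv2.morphologyEx(m.astype(np.uint8),cv2.MORPH_OPEN,np.ones((11,11)))>0
    X=W[m]; r=cv2.minAreaRect((X[:,:2]*1000).astype(np.float32)); print(n,"lid",m.sum(),np.median(X[:,2]),r, X.mean(0))
    m=sel(.482,-.034,.04,.112,.13); X=W[m]; print("btn",X.mean(0),cv2.minAreaRect((X[:,:2]*1000).astype(np.float32)))
    m=sel(.43,.329,.085,.012,.07); X=W[m]; print("tray",m.sum(),cv2.minAreaRect((X[:,:2]*1000).astype(np.float32)))
    m=sel(.43,.329,.05,.040,.07); X=W[m]; print("handle",m.sum(),X.mean(0),cv2.minAreaRect((X[:,:2]*1000).astype(np.float32)))
E
```

```text
[[267.39247843   0.         255.33780399]
 [  0.         267.39247843 191.13131629]
 [  0.           0.           1.        ]] -0.04427002439799162
cam in tool [ 0.06495365 -0.00087952 -0.14252801] axes [[-0.0, -0.96, -0.26], [1.0, -0.0, 0.0], [-0.0, -0.26, 0.96]]
scene lid 2207 0.10609344328134435 ((568.9842529296875, 1.3607177734375), (181.73924255371094, 141.5675506591797), 22.184097290039062) [0.5804346  0.00528673 0.10610625]
btn [ 0.47570518 -0.03407113  0.11573925] ((479.61126708984375, -32.29313659667969), (42.137840270996094, 38.809791564941406), 23.280216217041016)
tray 375 ((429.79681396484375, 327.93621826171875), (80.02296447753906, 109.99685668945312), 31.643028259277344)
handle 56 [0.43224633 0.32635059 0.04745713] ((430.6612854003906, 328.0599365234375), (44.32604217529297, 15.302115440368652), 37.55339813232422)
side lid 1395 0.10957615345538056 ((575.0415649414062, 4.892250061035156), (168.79493713378906, 145.2230682373047), 19.66808319091797) [0.58045385 0.00781391 0.10945194]
btn [ 0.47786238 -0.03072992  0.11856134] ((486.1587219238281, -29.003746032714844), (55.71556091308594, 40.2642936706543), 20.093198776245117)
tray 453 ((429.89373779296875, 326.71185302734375), (81.31234741210938, 109.35780334472656), 32.064208984375)
handle 76 [0.42869516 0.32890368 0.05014769] ((429.5624084472656, 326.90240478515625), (46.040618896484375, 12.852270126342773), 32.21311569213867)
```

Emit:
move_arm:
  series:
    - [[0.47,-33,-27,-5,0.08],[0.47,-65,-53,-10,0.16],[0.47,-98,-80,-15,0.24],[0.47,-130,-107,-20,0.32],[0.47,-163,-133,-20,0.4],[0.47,-196,-160,-20,0.48],[0.47,-228,-187,-20,0.56],[0.47,-261,-213,-20,0.64],[0.47,-294,-240,-20,0.72],[0.47,-326,-267,-20,0.8]]

```text
time_s: 2.33
eef_pos: [0.4135, 0.1719, 0.2517]
eef_rot: [0.0, 0.555, 0.832, 0.0]
wrist_force: [1.7, 0.6, -0.8]
opening: 0.472
grasp_force: 0.0
```

Emit:
move_arm:
  series:
    - [[0.47,-30,4,0,0.0],[0.47,-60,8,0,0.0],[0.47,-90,12,0,0.01],[0.47,-120,15,0,0.02],[0.47,-150,19,0,0.03],[0.47,-180,23,0,0.03],[0.47,-205,27,0,0.03],[0.47,-214,27,0,0.03],[0.47,-214,27,0,0.03],[0.47,-214,27,0,0.03]]

```text
time_s: 3.17
eef_pos: [0.5203, -0.0126, 0.251]
eef_rot: [-0.001, 0.566, 0.825, 0.0]
wrist_force: [-0.4, 0.4, -0.9]
opening: 0.471
grasp_force: 0.0
```

```bash
python3 - <<'E'
from h import *
p,M,o=tool(); cal=calibration("wrist"); im,d=camera("wrist"); W=cloud("wrist",d,cal); print(o["time_s"],p,M.round(3).tolist(),o["q"])
cv2.imwrite("pics/w1.png",im); np.save("W1.npy",W)
with np.errstate(all='ignore'):
    def sel(cx,cy,r,z0,z1): return (np.hypot(W[...,0]-cx,W[...,1]-cy)<r)&(W[...,2]>z0)&(W[...,2]<z1)
m=sel(.577,.006,.13,.1,.1135); m=cv2.morphologyEx(m.astype(np.uint8),cv2.MORPH_OPEN,np.ones((15,15)))>0
X=W[m]; print("lid",m.sum(),np.median(X[:,2]),cv2.minAreaRect((X[:,:2]*1000).astype(np.float32)),cv2.boundingRect(m.astype(np.uint8)))
m=sel(.475,-.033,.045,.1145,.13); X=W[m]; print("btn",m.sum(),X.mean(0),X[:,2].max(),cv2.minAreaRect((X[:,:2]*1000).astype(np.float32)))
m=sel(.475,-.033,.045,.1185,.13); X=W[m]; print("rib",m.sum(),X.mean(0),cv2.minAreaRect((X[:,:2]*1000).astype(np.float32)))
m=sel(.425,.04,.06,.05,.14); X=W[m]; print("mill",m.sum(),cv2.minEnclosingCircle((X[:,:2]*1000).astype(np.float32)),X[:,2].max())
E
```

```text
3.1667 [ 0.52032653 -0.0126256   0.25100369] [[-0.36, 0.933, -0.001], [0.933, 0.36, 0.001], [0.001, -0.001, -1.0]] [-2.52879669e-01  4.17005410e-02  1.71947679e+00  5.04591113e-04
  1.38153071e+00 -6.21159151e-01]
lid 17020 0.10819407935493411 ((577.2269897460938, 4.905242919921875), (176.22718811035156, 139.65689086914062), 20.682781219482422) (228, 119, 164, 123)
btn 1084 [ 0.47403213 -0.03382056  0.11834586] 0.12315569571806914 ((473.58795166015625, -34.31855773925781), (31.310819625854492, 41.46458053588867), 19.444522857666016)
rib 400 [ 0.47372378 -0.03502442  0.11977524] ((473.70159912109375, -34.213436126708984), (28.741912841796875, 41.46538162231445), 21.71364402770996)
mill 1582 ((444.72216796875, 34.34252166748047), 41.063453674316406) 0.11613249556243636
```

View pics/w1.png

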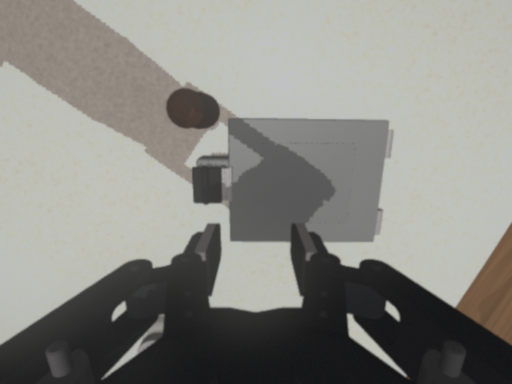

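Emit:
move_arm:
  series:
    - [[0.47,-2,-15,15,0.0],[0.47,-4,-25,40,0.0],[0.47,-4,-25,65,0.0],[0.47,-4,-25,85,0.0],[0.47,-4,-25,100,0.0],[0.47,-4,-25,112,0.0],[0.47,-4,-25,120,0.0],[0.47,-4,-25,124,0.0],[0.47,-4,-25,124,0.0],[0.47,-4,-25,124,0.0]]

```text
time_s: 4.05
eef_pos: [0.4992, -0.0253, 0.1279]
eef_rot: [0.0, 0.565, 0.825, 0.0]
wrist_force: [-0.4, -1.0, 0.9]
opening: 0.471
grasp_force: 0.0
```

```bash
python3 - <<'E'
from h import *
p,M,o=tool(); cal=calibration("wrist"); im,d=camera("wrist"); W=cloud("wrist",d,cal); print(o["time_s"],p,o["wrist_force"])
cv2.imwrite("pics/w2.png",im); np.save("W2.npy",W)
T=(W-p)@M  # tool coords
for r in (215,222,230,236,240,244):
    print(r,[(c,*(T[r,c]*1000).round().tolist()) for c in range(180,340,8)])
E
```

```text
4.05 [ 0.4991653  -0.02528668  0.12788573] [-0.36038819 -0.9844858   0.93679208]
215 [(180, -35.0, -80.0, 127.0), (188, 8.0, -40.0, 11.0), (196, 9.0, -35.0, 9.0), (204, 9.0, -30.0, 7.0), (212, 9.0, -25.0, 9.0), (220, 8.0, -21.0, 11.0), (228, 8.0, -16.0, 10.0), (236, 6.0, -12.0, 16.0), (244, 6.0, -7.0, 17.0), (252, 6.0, -1.0, 16.0), (260, 5.0, 4.0, 20.0), (268, 4.0, 9.0, 21.0), (276, 5.0, 14.0, 20.0), (284, 4.0, 19.0, 20.0), (292, 5.0, 24.0, 20.0), (300, 5.0, 29.0, 19.0), (308, 5.0, 34.0, 18.0), (316, 5.0, 40.0, 19.0), (324, 5.0, 45.0, 18.0), (332, 5.0, 50.0, 19.0)]
222 [(180, -44.0, -81.0, 128.0), (188, 4.0, -41.0, 10.0), (196, 4.0, -36.0, 9.0), (204, 5.0, -30.0, 8.0), (212, 5.0, -25.0, 8.0), (220, 4.0, -21.0, 10.0), (228, 4.0, -16.0, 10.0), (236, 1.0, -12.0, 16.0), (244, 2.0, -7.0, 15.0), (252, 1.0, -1.0, 16.0), (260, 0.0, 4.0, 19.0), (268, 0.0, 9.0, 19.0), (276, -0.0, 14.0, 19.0), (284, -0.0, 19.0, 20.0), (292, 0.0, 24.0, 19.0), (300, -0.0, 30.0, 20.0), (308, 0.0, 35.0, 18.0), (316, 0.0, 40.0, 18.0), (324, 0.0, 45.0, 18.0), (332, 0.0, 50.0, 19.0)]
230 [(180, -53.0, -82.0, 128.0), (
[... 1341 characters left out ...]
84, -13.0, 20.0, 19.0), (292, 0.0, 21.0, -8.0), (300, 10.0, 22.0, -27.0), (308, 10.0, 25.0, -27.0), (316, 5.0, 31.0, -19.0), (324, -13.0, 46.0, 19.0), (332, -13.0, 51.0, 19.0)]
244 [(180, -70.0, -83.0, 129.0), (188, 5.0, -32.0, -23.0), (196, 6.0, -28.0, -24.0), (204, 10.0, -23.0, -33.0), (212, 9.0, -20.0, -30.0), (220, -4.0, -19.0, -5.0), (228, -11.0, -16.0, 10.0), (236, -13.0, -12.0, 14.0), (244, -14.0, -7.0, 17.0), (252, -14.0, -2.0, 17.0), (260, -16.0, 4.0, 20.0), (268, -16.0, 9.0, 20.0), (276, -16.0, 14.0, 20.0), (284, -16.0, 20.0, 20.0), (292, -2.0, 21.0, -9.0), (300, 9.0, 21.0, -31.0), (308, 10.0, 25.0, -32.0), (316, 5.0, 30.0, -23.0), (324, 5.0, 34.0, -23.0), (332, -16.0, 52.0, 19.0)]
```

View pics/w2.png

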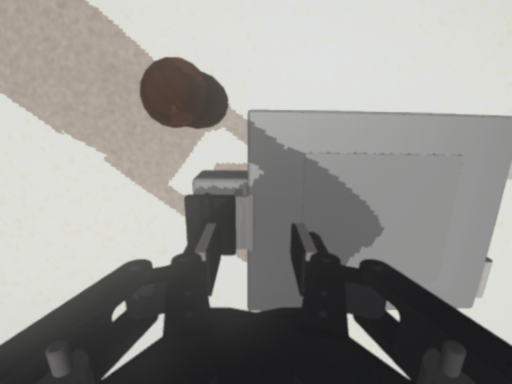

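Emit:
move_arm:
  series:
    - [[0.47,0,-4,3,0.0],[0.47,0,-4,6,0.0],[0.47,0,-4,9,0.0],[0.47,0,-4,10,0.0],[0.47,0,-4,11,0.0],[0.47,0,-4,12,0.0],[0.47,0,-4,13,0.0],[0.47,0,-4,14,0.0],[0.47,0,-4,15,0.0],[0.47,0,-4,15,0.0]]

```text
time_s: 4.93
eef_pos: [0.495, -0.0275, 0.1123]
eef_rot: [-0.0, 0.565, 0.825, -0.0]
wrist_force: [-1.9, -1.2, 4.0]
opening: 0.47
grasp_force: 3.2
```

Emit:
move_arm:
  series:
    - [[0.47,0,0,0.5,0.0],[0.47,0,0,1,0.0],[0.47,0,0,1.5,0.0],[0.47,0,0,2,0.0],[0.47,0,0,2,0.0],[0.47,0,0,2,0.0],[0.47,0,0,2,0.0],[0.47,0,0,2,0.0],[0.47,0,0,2,0.0],[0.47,0,0,2,0.0]]

```text
time_s: 5.77
eef_pos: [0.4941, -0.0279, 0.1109]
eef_rot: [-0.001, 0.565, 0.825, -0.001]
wrist_force: [-8.1, -3.4, 12.4]
opening: 0.47
grasp_force: 7.5
```

```bash
python3 - <<'E'
from h import *
p,M,o=tool(); cal=calibration("wrist"); im,d=camera("wrist"); W=cloud("wrist",d,cal); print(o["time_s"],p,o["wrist_force"])
T=(W-p)@M*1000
for y in (5,15,30,50,70,90,110,130,150):
    m=(abs(T[...,1]-y)<3)&(T[...,0]>25)&(T[...,0]<55)&(W[...,2]>.06); print(y,m.sum(),np.nanmedian(W[m][:,2]).round(4))
E
```

```text
5.7667 [ 0.49408047 -0.02790318  0.11085173] [-8.08207155 -3.44729871 12.37447125]
5 657 0.1127
15 617 0.1125
30 608 0.1121
50 598 0.1119
70 575 0.1113
90 551 0.1106
110 535 0.11
130 504 0.1094
150 81 0.1082
```

```bash
python3 - <<'E'
import numpy as np
r=153.5;f=lambda t:np.array([-r*np.cos(t)+7*np.sin(t), r*np.sin(t)+7*np.cos(t)])
th=[.029]+list(.029+np.cumsum([.01,.015,.02,.025]+[.03]*46)); th=np.minimum(th,1.51)
for c in range(5):
    o=f(th[c*10]); print(c,round(th[c*10+10],3),[[float(x) for x in np.round((f(t)-o)*[1,-1],1)] for t in th[c*10+1:c*10+11]])
E
```

```text
0 0.279 [[0.1, -1.5], [0.3, -3.8], [0.7, -6.9], [1.2, -10.7], [1.9, -15.2], [2.8, -19.8], [3.8, -24.3], [4.9, -28.7], [6.2, -33.2], [7.6, -37.6]]
1 0.579 [[1.5, -4.3], [3.2, -8.6], [5.0, -12.9], [6.9, -17.1], [9.0, -21.2], [11.1, -25.3], [13.4, -29.3], [15.8, -33.2], [18.3, -37.1], [21.0, -40.8]]
2 0.879 [[2.8, -3.7], [5.6, -7.3], [8.6, -10.8], [11.7, -14.3], [14.8, -17.6], [18.1, -20.9], [21.5, -24.0], [24.9, -27.1], [28.5, -30.0], [32.1, -32.8]]
3 1.179 [[3.7, -2.7], [7.5, -5.3], [11.4, -7.8], [15.4, -10.2], [19.4, -12.5], [23.5, -14.6], [27.6, -16.6], [31.8, -18.5], [36.1, -20.2], [40.4, -21.9]]
4 1.479 [[4.4, -1.5], [8.8, -2.9], [13.2, -4.1], [17.7, -5.2], [22.2, -6.2], [26.7, -7.0], [31.3, -7.7], [35.9, -8.3], [40.4, -8.7], [45.0, -9.0]]
```

Emit:
move_arm:
  series:
    - [[0.47,0,0.1,-1.5,0],[0.47,0,0.3,-3.8,0],[0.47,0,0.7,-6.9,0],[0.47,0,1.2,-10.7,0],[0.47,0,1.9,-15.2,0],[0.47,0,2.8,-19.8,0],[0.47,0,3.8,-24.3,0],[0.47,0,4.9,-28.7,0],[0.47,0,6.2,-33.2,0],[0.47,0,7.6,-37.6,0]]

```text
time_s: 6.65
eef_pos: [0.5025, -0.0244, 0.1484]
eef_rot: [0.0, 0.565, 0.825, 0.0]
wrist_force: [0.1, -0.5, 1.1]
opening: 0.471
grasp_force: 0.0
```

```bash
cat > lid.py <<'E'
from h import *
import sys
p,M,o=tool(); cal=calibration("wrist"); im,d=camera("wrist"); W=cloud("wrist",d,cal); print(o["time_s"],p,o["wrist_force"])
if len(sys.argv)>1: cv2.imwrite(sys.argv[1],im)
T=(W-p)@M*1000
for y in range(0,160,15):
    m=(abs(T[...,1]-y)<3)&(T[...,0]>25)&(T[...,0]<55)&(W[...,2]>.06)
    if m.sum()>20: print(y,m.sum(),np.nanmedian(W[m][:,2]).round(4))
E
python3 lid.py
```

```text
6.65 [ 0.50245896 -0.02436742  0.14841913] [ 0.14970201 -0.49450982  1.130057  ]
0 405 0.1143
15 394 0.1137
30 402 0.1135
45 399 0.113
60 384 0.1123
75 377 0.1117
90 375 0.1111
105 364 0.1103
120 360 0.1098
135 335 0.1088
150 323 0.1082
```

Emit:
move_arm:
  series:
    - [[1.0,0,7,0,0],[1.0,0,14,0,0],[1.0,0,21,0,0],[1.0,0,28,0,0],[1.0,0,28,5,0],[1.0,0,28,11,0],[1.0,0,28,18,0],[1.0,0,28,25,0],[1.0,0,28,30,0],[1.0,0,28,30,0]]

```text
time_s: 7.53
eef_pos: [0.527, -0.0141, 0.116]
eef_rot: [-0.001, 0.565, 0.825, -0.001]
wrist_force: [0.2, 0.2, -0.3]
opening: 1.0
grasp_force: 0.0
```

```bash
python3 lid.py pics/w3.png; python3 - <<'E'
from h import *
p,M,o=tool(); cal=calibration("wrist"); im,d=camera("wrist"); W=cloud("wrist",d,cal); T=(W-p)@M*1000
np.save("T3.npy",T)
for r in (195,205,215,225,235,245):
    print(r,[tuple((T[r,c]).round().astype(int).tolist()) for c in range(130,275,6)])
E
```

```text
7.5333 [ 0.52704928 -0.01412563  0.11604192] [ 0.16727951  0.2083602  -0.29839431]
0 592 0.1133
15 583 0.113
30 574 0.1123
45 549 0.1117
60 553 0.1111
75 543 0.1105
90 520 0.1099
105 496 0.1089
120 481 0.1083
135 466 0.1077
195 [(-10, -128, 119), (-10, -121, 117), (-10, -114, 117), (17, -70, 25), (-9223372036854775808, -9223372036854775808, -9223372036854775808), (17, -62, 25), (17, -58, 25), (17, -54, 25), (17, -50, 25), (18, -45, 20), (18, -41, 21), (23, -33, 3), (23, -30, 3), (23, -26, 2), (23, -23, 3), (23, -19, 3), (23, -16, 3), (23, -13, 3), (23, -9, 4), (23, -6, 4), (23, -2, 4), (23, 1, 1), (23, 4, 4), (23, 8, 4), (23, 11, 4)]
205 [(16, -74, 7), (16, -69, 6), (18, -64, 1), (17, -62, 4), (16, -58, 5), (17, -54, 3), (18, -50, 1), (17, -47, 3), (16, -45, 7), (15, -42, 8), (16, -38, 6), (17, -33, 3), (17, -30, 3), (17, -26, 2), (17, -23, 3), (17, -20, 4), (17, -16, 3), (17, -13, 3), (17, -9, 4), (17, -6, 4), (17, -2, 4), (17, 1, 3), (17, 4, 3), (17, 8, 5), (17, 11, 3)]
215 [(10, -74, 6), (10, -70, 6), (11, -65, 2), (11, -62, 3), (10, -59, 4), (11, -54, 2), (11, -51, 2), (11, -48, 
[... 619 characters left out ...]
60, 4), (9, -46, -22), (9, -44, -21), (8, -42, -17), (-4, -47, 7), (-4, -43, 7), (-3, -39, 7), (-2, -35, 4), (-1, -31, 3), (-1, -27, 2), (-2, -24, 3), (-1, -20, 2), (-2, -17, 4), (-2, -13, 4), (-2, -10, 3), (-2, -6, 4), (-2, -3, 4), (-2, 1, 3), (-2, 5, 3), (-2, 8, 3), (-2, 12, 3)]
245 [(-11, -78, 8), (-10, -73, 6), (6, -54, -26), (9, -48, -32), (10, -45, -33), (9, -43, -32), (6, -42, -26), (3, -42, -19), (-10, -47, 7), (-11, -44, 8), (-10, -39, 6), (-10, -36, 6), (-8, -31, 3), (-8, -27, 2), (-8, -24, 2), (-8, -21, 3), (-8, -17, 2), (-8, -13, 3), (-8, -10, 3), (-9, -6, 4), (-8, -3, 3), (-9, 1, 4), (-8, 5, 2), (-9, 8, 4), (-8, 12, 4)]<stdin>:5: RuntimeWarning: invalid value encountered in cast
```

View pics/w3.png

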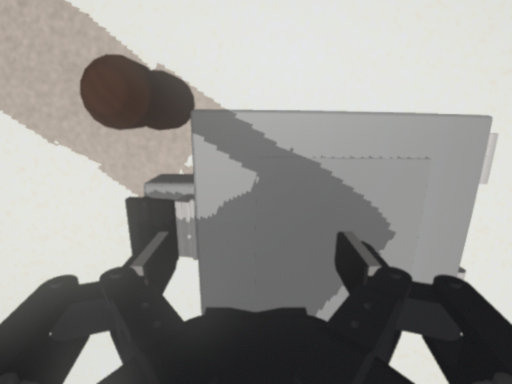

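Emit:
move_arm:
  series:
    - [[1.0,0,-6,3,0],[1.0,0,-6,6,0],[1.0,0,-6,9,0],[1.0,0,-6,11,0],[1.0,0,-6,12,0],[1.0,0,-6,13,0],[1.0,0,-6,14,0],[1.0,0,-6,15,0],[1.0,0,-6,15,0],[1.0,0,-6,15,0]]

```text
time_s: 8.47
eef_pos: [0.5228, -0.0165, 0.1029]
eef_rot: [-0.0, 0.565, 0.825, -0.0]
wrist_force: [-0.7, -0.1, -0.3]
opening: 1.001
grasp_force: 0.0
```

```bash
python3 lid.py
```

```text
8.4667 [ 0.52281201 -0.01647959  0.10287918] [-0.65367123 -0.1350545  -0.30274237]
0 716 0.1134
15 697 0.1133
30 678 0.1126
45 671 0.112
60 646 0.1114
75 630 0.1108
90 622 0.1101
105 535 0.1094
120 547 0.1084
135 517 0.1079
```

Emit:
move_arm:
  series:
    - [[1.0,0,0,0.5,0],[1.0,0,0,1,0],[1.0,0,0,1.5,0],[1.0,0,0,2,0],[1.0,0,0,2.5,0],[1.0,0,0,3,0],[1.0,0,0,3,0],[1.0,0,0,3,0],[1.0,0,0,3,0],[1.0,0,0,3,0]]

```text
time_s: 9.35
eef_pos: [0.5227, -0.0167, 0.1014]
eef_rot: [-0.0, 0.565, 0.825, -0.0]
wrist_force: [-5.2, -0.1, 14.2]
opening: 0.999
grasp_force: 6.9
```

```bash
python3 lid.py
```

```text
9.35 [ 0.52272351 -0.01673117  0.10139448] [-5.21811296 -0.14135878 14.16345291]
0 787 0.1177
15 740 0.1171
30 737 0.116
45 709 0.1149
60 681 0.1138
75 651 0.1128
90 612 0.1117
105 547 0.1105
120 557 0.1091
135 470 0.108
```

```bash
cat > path.py <<'E'
import numpy as np,sys
t0,t1=map(float,sys.argv[1:3]); R0=99
rr=lambda t:R0+46*np.clip((t-.25)/.7,0,1)
f=lambda t:np.array([-rr(t)*np.cos(t)+7*np.sin(t), rr(t)*np.sin(t)+7*np.cos(t)])
n=int(sys.argv[3]); th=np.linspace(t0,t1,n+1)
if len(sys.argv)>4: th=np.r_[t0,t0+np.cumsum([float(x) for x in sys.argv[4].split(",")])]; th=np.r_[th,np.linspace(th[-1],t1,n+1-len(th)+1)[1:]]
for c in range(0,n,10):
    o=f(th[c]); print(round(th[c+10],3),[[float(x) for x in np.round((f(t)-o)*[1,-1],1)] for t in th[c+1:c+11]])
E
python3 path.py 0.072 1.5 40 .04,.04
```

```text
0.436 [[0.6, -3.9], [1.4, -7.8], [2.3, -11.2], [3.2, -14.6], [3.8, -18.1], [2.8, -22.1], [1.9, -26.2], [1.2, -30.5], [0.7, -34.8], [0.4, -39.2]]
0.791 [[-0.1, -4.5], [-0.1, -9.1], [0.2, -13.7], [0.7, -18.4], [1.4, -23.1], [2.3, -27.9], [3.5, -32.7], [4.8, -37.6], [6.4, -42.4], [8.2, -47.2]]
1.145 [[2.0, -4.8], [4.3, -9.6], [6.8, -14.4], [9.6, -19.2], [13.2, -22.9], [17.6, -25.5], [22.1, -28.0], [26.7, -30.3], [31.4, -32.4], [36.2, -34.4]]
1.5 [[4.8, -1.8], [9.7, -3.5], [14.6, -4.9], [19.6, -6.2], [24.7, -7.3], [29.7, -8.3], [34.8, -9.0], [39.9, -9.6], [45.1, -10.0], [50.2, -10.2]]
```

Emit:
move_arm:
  series:
    - [[1.0,0,0.6,-5,0],[1.0,0,1.4,-9,0],[1.0,0,2.3,-12,0],[1.0,0,3.2,-15.3,0],[1.0,0,3.8,-18.7,0],[1.0,0,2.8,-22.5,0],[1.0,0,1.9,-26.5,0],[1.0,0,1.2,-30.5,0],[1.0,0,0.7,-34.8,0],[1.0,0,0.4,-39.2,0]]

```text
time_s: 10.23
eef_pos: [0.523, -0.0164, 0.1395]
eef_rot: [-0.0, 0.565, 0.825, -0.0]
wrist_force: [1.3, 0.7, 0.6]
opening: 1.002
grasp_force: 0.4
```

```bash
python3 lid.py
```

```text
10.2333 [ 0.52304101 -0.0163638   0.13948412] [1.26005362 0.74792703 0.62742707]
0 1021 0.1728
15 841 0.166
30 714 0.1596
45 593 0.1525
60 516 0.1458
75 451 0.1388
90 382 0.1318
105 329 0.1248
120 279 0.1175
135 231 0.1105
```

Emit:
move_arm:
  series:
    - [[1.0,0,-0.1,-4.5,0],[1.0,0,-0.1,-9.1,0],[1.0,0,0.2,-13.7,0],[1.0,0,0.7,-18.4,0],[1.0,0,1.4,-23.1,0],[1.0,0,2.3,-27.9,0],[1.0,0,3.5,-32.7,0],[1.0,0,4.8,-37.6,0],[1.0,0,6.4,-42.4,0],[1.0,0,8.2,-47.2,0]]

```text
time_s: 11.12
eef_pos: [0.531, -0.0133, 0.1868]
eef_rot: [0.0, 0.565, 0.825, 0.0]
wrist_force: [0.1, -0.6, -0.1]
opening: 1.001
grasp_force: 0.3
```

Emit:
move_arm:
  series:
    - [[1.0,0,2.0,-4.8,0],[1.0,0,4.3,-9.6,0],[1.0,0,6.8,-14.4,0],[1.0,0,9.6,-19.2,0],[1.0,0,13.2,-22.9,0],[1.0,0,17.6,-25.5,0],[1.0,0,22.1,-28.0,0],[1.0,0,26.7,-30.3,0],[1.0,0,31.4,-32.4,0],[1.0,0,36.2,-34.4,0]]

```text
time_s: 11.95
eef_pos: [0.5651, -0.0002, 0.2208]
eef_rot: [-0.0, 0.565, 0.825, -0.0]
wrist_force: [0.8, -0.2, 0.5]
opening: 1.002
grasp_force: 0.3
```

Emit:
move_arm:
  series:
    - [[1.0,0,4.8,-1.8,0],[1.0,0,9.7,-3.5,0],[1.0,0,14.6,-4.9,0],[1.0,0,19.6,-6.2,0],[1.0,0,24.7,-7.3,0],[1.0,0,29.7,-8.3,0],[1.0,0,34.8,-9.0,0],[1.0,0,39.9,-9.6,0],[1.0,0,45.1,-10.0,0],[1.0,0,50.2,-10.2,0]]

```text
time_s: 12.78
eef_pos: [0.6117, 0.018, 0.2308]
eef_rot: [-0.0, 0.565, 0.825, -0.0]
wrist_force: [-0.1, 0.6, -0.1]
opening: 0.998
grasp_force: 0.0
```

```bash
python3 - <<'E'
from h import *
p,M,o=tool(); print(o["time_s"],p,o["wrist_force"])
im,d=camera("scene"); cv2.imwrite("pics/s2.png",cv2.resize(im[130:370,180:430],(625,600),interpolation=cv2.INTER_CUBIC)); np.save("Ws2.npy",cloud("scene",d))
cal=calibration("wrist"); im,d=camera("wrist"); cv2.imwrite("pics/w4.png",im); T=(cloud("wrist",d,cal)-p)@M*1000
m=(abs(T[...,0])<60)&(T[...,1]>-40)&(T[...,1]<42)&(T[...,2]>-60)&(T[...,2]<60)&(T[...,0]>14)
for z in range(-60,40,10):
    k=m&(abs(T[...,2]-z)<4)
    if k.sum()>10: print(z,k.sum(),np.median(T[k],0).round(1))
E
```

```text
12.7833 [0.6117194  0.01799619 0.2308281 ] [-0.12784483  0.61707867 -0.10058813]
-40 1885 [ 39.2  32.5 -39. ]
-30 312 [ 39.1  30.5 -30. ]
-20 250 [ 38.2  31.5 -20.3]
-10 208 [ 38.8  32.4 -10.3]
0 171 [38.7 33.3 -0.2]
10 134 [38.8 34.3  9.8]
20 117 [38.3 35.1 19.9]
30 97 [39.1 36.1 30. ]
```

View pics/s2.png

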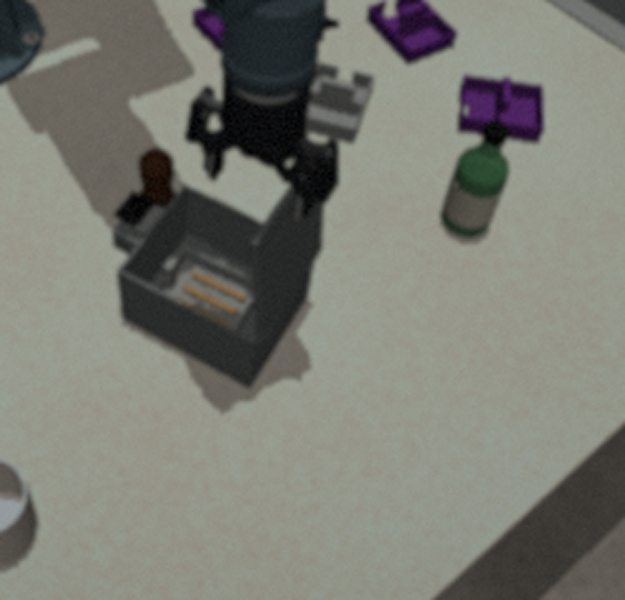

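Emit:
move_arm:
  series:
    - [[1.0,0,1,-10,0],[1.0,0,1,-25,0],[1.0,0,1,-42,0],[1.0,0,1,-55,0],[1.0,0,0,-62,0],[1.0,0,-15,-62,0],[1.0,-5,-30,-62,0],[1.0,-10,-40,-62,0],[1.0,-10,-40,-62,0],[1.0,-10,-40,-62,0]]

```text
time_s: 13.72
eef_pos: [0.5777, -0.0064, 0.2931]
eef_rot: [0.0, 0.566, 0.824, 0.0]
wrist_force: [0.2, -0.2, -0.7]
opening: 1.0
grasp_force: 0.0
```

```bash
python3 - <<'E'
from h import *
p,M,o=tool(); print(o["time_s"],p,M.round(3).tolist())
cal=calibration("wrist"); im,d=camera("wrist"); cv2.imwrite("pics/w5.png",im); W=cloud("wrist",d,cal); np.save("W5.npy",W)
for t in ("lower_rim","case","lower_key"):
    for r in outline_of(t,"wrist")[:1]: print(t,r["conf"],np.round(r["bbox"])); np.save(f"m_{t}.npy",r["region"])
E
```

```text
13.7167 [ 0.57765244 -0.0063699   0.29307336] [[-0.36, 0.933, 0.0], [0.933, 0.36, 0.0], [0.0, 0.0, -1.0]]
lower_rim 0.59 [248. 156.  68.  53.]
case 0.85 [268. 175. 232. 156.]
lower_key 0.74 [245. 158.  75.  56.]
```

View pics/w5.png

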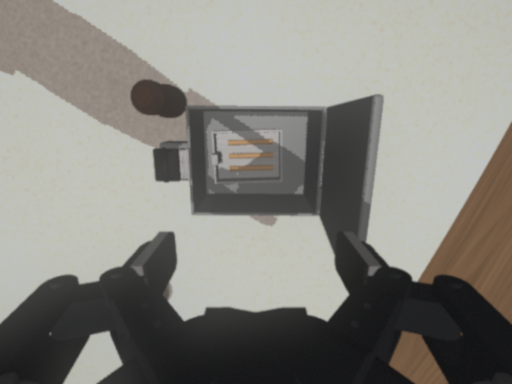

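```bash
cat > meas.py <<'E'
from h import *
W=np.load("W5.npy"); c=np.array([.5768,.0047]); a=np.radians(20.8); E=np.array([[np.cos(a),np.sin(a)],[-np.sin(a),np.cos(a)]])
B=(W[...,:2]-c)@E.T*1000; z=W[...,2]*1000
with np.errstate(all='ignore'):
    ins=(abs(B[...,0])<79)&(abs(B[...,1])<64)
    rim=ins&(z>24)&(z<37); key=ins&(z>43)&(z<58)
    top=(z>94)&(z<106)&(abs(B[...,0])<95)&(abs(B[...,1])<80)
for nm,m in(("rim",rim),("key",key),("walltop",top)):
    q=B[m].astype(np.float32); print(nm,m.sum(),np.median(z[m]),cv2.minAreaRect(q),q.mean(0))
m=rim.astype(np.uint8)*120; m[key]=255
cv2.imwrite("pics/mask.png",cv2.resize(m[120:195,195:300],None,fx=5,fy=5,interpolation=0))
im=cv2.imread("pics/w5.png"); cv2.imwrite("pics/box.png",np.hstack([cv2.resize(im[120:195,195:300],None,fx=3.8,fy=5,interpolation=2)[:, :399],cv2.cvtColor(cv2.resize(m[120:195,195:300],None,fx=3.8,fy=5,interpolation=0),cv2.COLOR_GRAY2BGR)[:, :399]]))
E
python3 meas.py
```

```text
rim 639 29.904535521908905 ((5.480682373046875, -8.540573120117188), (147.15304565429688, 110.96189880371094), 0.11065719276666641) [-0.1390696 -5.105287 ]
key 247 49.89466923397416 ((6.1551666259765625, 0.1313018798828125), (127.6821060180664, 145.6310577392578), 89.95066833496094) [28.768215  -5.2837267]
walltop 1826 99.6081742935692 ((-5.728080749511719, -0.8322296142578125), (141.3553009033203, 176.82699584960938), 89.75808715820312) [-0.2596571   0.45646876]
```

View pics/box.png

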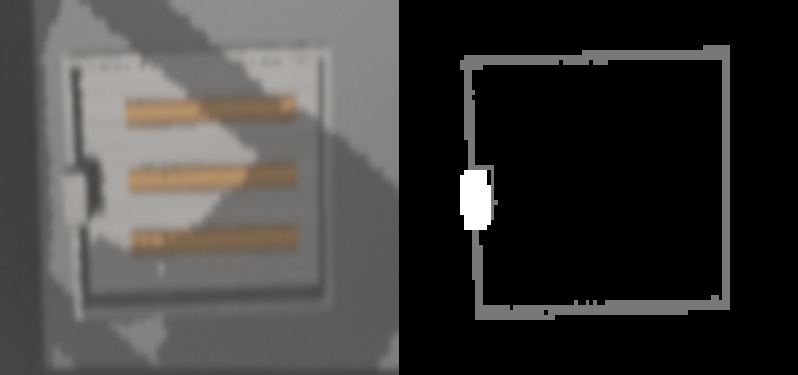

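```bash
cat >> meas.py <<'E'
print("---")
from scipy.optimize import least_squares
def rectfit(Q,L,Wd,x0):
    def f(p):
        c,s=np.cos(p[2]),np.sin(p[2]); d=Q-p[:2]; u=d[:,0]*c+d[:,1]*s; v=-d[:,0]*s+d[:,1]*c
        return np.maximum(abs(u)-L/2,abs(v)-Wd/2)
    r=least_squares(f,x0,loss="soft_l1",f_scale=1.0); return r.x, np.median(abs(r.fun))
if __name__=="__main__":
    r=rim.copy(); k=key.copy(); keep=np.zeros_like(r); keep[122:190,208:292]=True
    Q=(W[...,:2]*1000)[r&keep]; K=(W[...,:2]*1000)[k&keep]
    print(len(Q),cv2.minAreaRect(Q.astype(np.float32)))
    x,e=rectfit(Q,102,77,[570,2,a]); print("rim fit",x[:2],np.degrees(x[2]),e)
    print("key",len(K),K.mean(0),cv2.minAreaRect(K.astype(np.float32)), "expected key",x[:2]-47.5*np.array([np.cos(x[2]),np.sin(x[2])]))
    T=(W[...,:2]*1000)[top&(z<103)]; x,e=rectfit(T,166,136,[576.8,4.7,a]); print("case",x[:2],np.degrees(x[2]),e)
E
python3 meas.py | sed -n '/---/,$p'
```

```text
---
537 ((563.7676391601562, -2.763042449951172), (104.24872589111328, 80.50234985351562), 22.709280014038086)
rim fit [564.16121095  -2.18766777] 22.676602588151976 0.9367910445322281
key 88 [520.66355885 -20.37731171] ((520.3270874023438, -20.687740325927734), (9.932649612426758, 15.8960599899292), 22.575328826904297) expected key [520.33316987 -20.50030861]
case [574.32886195   3.50016427] 20.73460016913896 1.1866929511089381
```

Emit:
move_arm:
  series:
    - [[0.5,20,0,0,0.1],[0.5,52,-2,0,0.22],[0.5,86,-4,0,0.34],[0.5,122,-6,0,0.46],[0.5,158,-8,5,0.58],[0.5,194,-10,10,0.7],[0.5,230,-12,15,0.82],[0.5,266,-14,20,0.94],[0.5,302,-16,25,1.06],[0.5,334,-18,30,1.18]]

```text
time_s: 14.75
eef_pos: [0.4403, 0.2996, 0.263]
eef_rot: [-0.0, 0.927, 0.375, 0.0]
wrist_force: [0.2, 0.5, -0.1]
opening: 0.505
grasp_force: 0.0
```

Emit:
move_arm:
  series:
    - [[0.5,10,8,0,0.1],[0.5,16,18,0,0.18],[0.5,18,24,5,0.2],[0.5,18,24,10,0.2],[0.5,18,24,10,0.2],[0.5,18,24,10,0.2],[0.5,18,24,10,0.2],[0.5,18,24,10,0.2],[0.5,18,24,10,0.2],[0.5,18,24,10,0.2]]

```text
time_s: 15.58
eef_pos: [0.4709, 0.2929, 0.2535]
eef_rot: [-0.0, 0.959, 0.283, 0.0]
wrist_force: [-0.2, 0.6, 0.2]
opening: 0.501
grasp_force: 0.0
```

```bash
cat > tray.py <<'E'
from h import *
from meas import rectfit
p,M,o=tool(); print("t",o["time_s"],p,"yhead",np.degrees(np.arctan2(M[1,1],M[0,1])),o["opening"])
cal=calibration("wrist"); im,d=camera("wrist"); cv2.imwrite("pics/w6.png",im); W=cloud("wrist",d,cal)
with np.errstate(all='ignore'):
    n=np.hypot(W[...,0]-.43,W[...,1]-.327)
    rim=(n<.09)&(W[...,2]>.022)&(W[...,2]<.032); han=(n<.06)&(W[...,2]>.046)&(W[...,2]<.058)
Q=W[rim][:,:2]*1000; H=W[han][:,:2]*1000
print(len(Q),cv2.minAreaRect(Q.astype(np.float32)))
print("handle",len(H),np.median(W[han][:,2]),H.mean(0),cv2.minAreaRect(H.astype(np.float32)))
# exclude divider (near centre)
h=H.mean(0); u=np.radians(-58); s=abs((Q-h)@np.array([np.cos(u),np.sin(u)]))
x,e=rectfit(Q[s>15],102,77,[*h,u]); print("rim",x[:2],np.degrees(x[2]),e)
t=M[:2,:2].T@(x[:2]/1000-p[:2])*1000; print("delta tool",t,"dhead",np.degrees(x[2])-np.degrees(np.arctan2(M[1,1],M[0,1])))
g=cv2.cvtColor(im,cv2.COLOR_BGR2HSV)[rim]; print("hsv",np.median(g,0))
E
python3 tray.py|sed -n '/---/,$p'
```

```text
---
t 15.5833 [0.47088886 0.29290494 0.25345845] yhead -57.13372168735208 0.5009867297541218
811 ((428.70220947265625, 327.06512451171875), (80.67350769042969, 105.7794189453125), 31.868526458740234)
handle 262 0.05160080079839781 [430.0521314  327.09332059] ((429.05560302734375, 326.99755859375), (45.297691345214844, 10.438374519348145), 32.323936462402344)
rim [429.48220014 327.00822564] -58.23416140742317 0.9178245463469636
delta tool [-16.27190217 -51.11527027] dhead -1.100439720071094
hsv [ 18.   9. 141.]
```

View pics/w6.png

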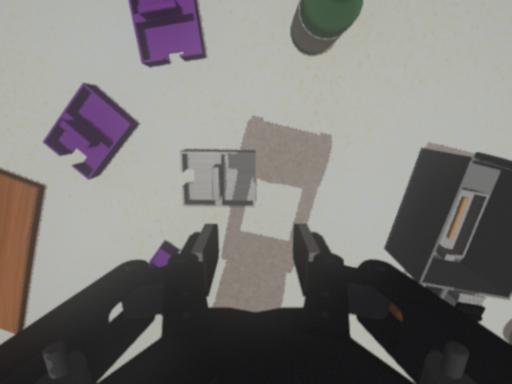

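Emit:
move_arm:
  series:
    - [[0.5,-5,-16,10,0.01],[0.5,-10,-32,30,0.019],[0.5,-15,-46,60,0.019],[0.5,-16.3,-51.1,90,0.019],[0.5,-16.3,-51.1,120,0.019],[0.5,-16.3,-51.1,145,0.019],[0.5,-16.3,-51.1,165,0.019],[0.5,-16.3,-51.1,175,0.019],[0.5,-16.3,-51.1,180,0.019],[0.5,-16.3,-51.1,180,0.019]]

```text
time_s: 16.47
eef_pos: [0.4292, 0.3269, 0.0727]
eef_rot: [0.0, 0.962, 0.274, -0.001]
wrist_force: [-0.9, -0.0, -0.0]
opening: 0.499
grasp_force: 0.0
```

```bash
python3 tray.py|sed -n '/---/,$p'
```

```text
---
t 16.4667 [0.42923438 0.32685481 0.07266729] yhead -58.238210915511495 0.49852414027583764
2336 ((429.12078857421875, 326.9619140625), (80.04846954345703, 105.65658569335938), 31.97051429748535)
handle 1000 0.05164746418395533 [430.91757129 328.00378281] ((429.5904846191406, 327.37548828125), (44.711639404296875, 9.961374282836914), 31.97958755493164)
rim [429.43796295 327.32910334] -58.07572505237994 0.9609523014864294
delta tool [ 0.42275611 -0.2960995 ] dhead 0.16248586313155755
hsv [ 15.   8. 105.]
```

Aligned. Down 51 mm and close.

Emit:
move_arm:
  series:
    - [[0.5,0.3,0,15,0],[0.5,0.3,0,30,0],[0.5,0.3,0,42,0],[0.5,0.3,0,49,0],[0.5,0.3,0,51,0],[0.5,0.3,0,51,0],[0.0,0.3,0,51,0],[0.0,0.3,0,51,0],[0.0,0.3,0,51,0],[0.0,0.3,0,51,0]]

```text
time_s: 17.35
eef_pos: [0.4305, 0.3276, 0.0231]
eef_rot: [-0.0, 0.962, 0.274, 0.001]
wrist_force: [-0.3, 0.4, 2.7]
opening: 0.104
grasp_force: 59.3
```

Emit:
move_arm:
  series:
    - [[0.0,0,0,0,0],[0.0,0,0,0,0],[0.0,0,0,0,0],[0.0,0,0,-3,0],[0.0,0,0,-10,0],[0.0,0,0,-25,0],[0.0,0,0,-50,0],[0.0,0,0,-80,0],[0.0,0,0,-110,0],[0.0,0,0,-140,0]]

```text
time_s: 18.18
eef_pos: [0.4288, 0.3267, 0.1632]
eef_rot: [0.0, 0.962, 0.274, -0.001]
wrist_force: [1.0, 1.2, -2.6]
opening: 0.108
grasp_force: 58.4
```

Emit:
move_arm:
  series:
    - [[0.0,-4,20,-15,-0.1],[0.0,-9,52,-30,-0.21],[0.0,-15,88,-40,-0.33],[0.0,-21,124,-40,-0.45],[0.0,-27,160,-40,-0.57],[0.0,-33,196,-40,-0.69],[0.0,-39,232,-40,-0.81],[0.0,-45,268,-40,-0.93],[0.0,-51,304,-40,-1.05],[0.0,-55,332,-40,-1.16]]

```text
time_s: 19.02
eef_pos: [0.5578, 0.0133, 0.2021]
eef_rot: [-0.0, 0.656, 0.754, -0.0]
wrist_force: [-0.0, -0.1, -3.1]
opening: 0.107
grasp_force: 58.7
```

Emit:
move_arm:
  series:
    - [[0.0,-8,2,0,-0.1],[0.0,-14,3.5,0,-0.18],[0.0,-18,4.6,0,-0.24],[0.0,-18.6,4.6,0,-0.253],[0.0,-18.6,4.6,0,-0.253],[0.0,-18.6,4.6,0,-0.253],[0.0,-18.6,4.6,0,-0.253],[0.0,-18.6,4.6,0,-0.253],[0.0,-18.6,4.6,0,-0.253],[0.0,-18.6,4.6,0,-0.253]]

```text
time_s: 19.85
eef_pos: [0.5647, -0.0016, 0.2022]
eef_rot: [0.0, 0.558, 0.83, 0.0]
wrist_force: [-0.3, -0.6, -3.0]
opening: 0.108
grasp_force: 58.7
```

```bash
cat > hov.py <<'E'
from h import *
from meas import rectfit
import sys
p,M,o=tool(); hd=np.arctan2(M[1,1],M[0,1]); print("t",o["time_s"],p,"yhead",np.degrees(hd),o["wrist_force"])
cal=calibration("wrist"); im,d=camera("wrist"); cv2.imwrite(sys.argv[1],im); W=cloud("wrist",d,cal); np.save("W7.npy",W)
T=(W-p)@M*1000; U=-T[...,2]  # height over TCP
with np.errstate(all='ignore'):
    near=(abs(T[...,0])<60)&(abs(T[...,1])<70)
    hr=near&(U>-2)&(U<12)&((abs(T[...,1])>38)|(T[...,0]>33))
Q=T[hr][:,:2]; x,e=rectfit(Q,102,77,[0,0,0]); print("held rim in tool",len(Q),x[:2],np.degrees(x[2]),e,"U",np.median(U[hr]), cv2.minAreaRect(Q.astype(np.float32)))
with np.errstate(all='ignore'):
    c=np.array([.5642,-.0023]); lo=(np.hypot(*(np.moveaxis(W[...,:2]-c,-1,0)))<.075)&(W[...,2]>.025)&(W[...,2]<.036)
    D=(W[...,:2]-c)*1000; a=np.radians(22.7); u=D@[np.cos(a),np.sin(a)]; v=D@[-np.sin(a),np.cos(a)]; lo&=(abs(u)<58)&(abs(v)<46)&((abs(u)>45)|(abs(v)>33))
    ky=(abs(u)<60)&(abs(v)<20)&(W[...,2]>.044)&(W[...,2]<.056)
L=T[lo][:,:2]; print("lower rim seen",len(L))
if len(L)>30:
    x,e=rectfit(L,102,77,[0,0,0]); print("lower rim in tool",x[:2],np.degrees(x[2]),e,np.percentile(L,[2,98],axis=0).round(1).tolist())
if ky.sum()>5: print("key",ky.sum(),T[ky].mean(0),np.percentile(T[ky][:,:2],[3,97],axis=0).round(1).tolist())
t=M[:2,:2].T@(c-p[:2])*1000; print("by world: delta tool",t,"dhead",22.7-np.degrees(hd))
E
python3 hov.py pics/w7.png|sed -n '/---/,$p'
```

```text
---
t 19.85 [ 0.56471288 -0.001578    0.20223013] yhead 22.161405439571634 [-0.29202546 -0.64175016 -2.99073498]
held rim in tool 2796 [-15.2882953   10.71917897] -2.646201976739601 2.2579162211255976 U 4.349041849626918 ((11.047073364257812, 0.3612098693847656), (105.79113006591797, 51.75064468383789), 89.97581481933594)
lower rim seen 405
lower rim in tool [-12.809421     1.03157132] -1.3148391599251958 1.709650586841306 [[12.6, -53.3], [39.7, 50.9]]
by world: delta tool [-0.47519385 -0.74733742] dhead 0.5385945604283648
```

View pics/w7.png

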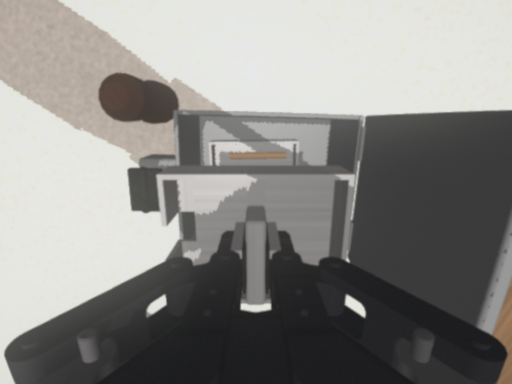

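```bash
sed -i 's/rectfit(Q,102,77/rectfit(Q,77,102/; s/rectfit(L,102,77/rectfit(L,77,102/' hov.py; cat >> hov.py <<'E'
for nm,P in (("held",T[near&(U>1.5)&(U<9)][:,:2]),("low",L)):
    print(nm,len(P),"pct x",np.percentile(P[:,0],[90,97,99]).round(1),"y",np.percentile(P[:,1],[1,3,97,99]).round(1))
    E_=P[(P[:,0]>P[:,0].max()-6)&(abs(P[:,1])<42)]; print("  +x edge line",np.polyfit(E_[:,1],E_[:,0],1))
h=near&(U>22)&(U<36)&(abs(T[...,1])<9); print("handle x range",h.sum(),np.percentile(T[h][:,0],[1,50,99]),np.median(T[h][:,1]))
E
python3 hov.py pics/w8.png|sed -n '/---/,$p'
```

```text
---
t 19.9 [ 0.56474851 -0.0016904   0.20220079] yhead 22.15838310985751 [ 0.32247528 -0.12258544 -2.29242689]
held rim in tool 2806 [-2.7841982   0.14132881] 0.10965721641797989 0.9233457715087461 U 4.337909985176337 ((11.19632625579834, 0.3885040283203125), (51.76409149169922, 105.96827697753906), 0.2542015314102173)
lower rim seen 400
lower rim in tool [-0.2524364  -0.88773596] -0.752748469474133 0.9303275559118376 [[12.7, -53.4], [39.8, 51.0]]
by world: delta tool [-0.35770313 -0.73791895] dhead 0.5416168901424889
held 2927 pct x [36.4 36.7 36.8] y [-51.9 -51.3  52.4  52.8]
  +x edge line [-2.04739223e-05  3.51808255e+01]
low 400 pct x [39.6 39.7 39.8] y [-53.7 -53.2  50.8  51.2]
  +x edge line [1.40582678e-02 3.82721992e+01]
handle x range 2029 [-24.46493512   3.25289711  19.71892909] 0.3926654721834384
```

Emit:
move_arm:
  series:
    - [[0.0,1,-0.5,5,-0.006],[0.0,2.5,-1,20,-0.013],[0.0,2.5,-1,40,-0.013],[0.0,2.5,-1,60,-0.013],[0.0,2.5,-1,78,-0.013],[0.0,2.5,-1,92,-0.013],[0.0,2.5,-1,102,-0.013],[0.0,2.5,-1,107,-0.013],[0.0,2.5,-1,107,-0.013],[0.0,2.5,-1,107,-0.013]]

```text
time_s: 20.78
eef_pos: [0.5632, -0.0, 0.0955]
eef_rot: [0.0, 0.553, 0.833, 0.0]
wrist_force: [1.2, -0.1, -2.0]
opening: 0.105
grasp_force: 58.8
```

```bash
python3 hov.py pics/w9.png|sed -n '/---/,$p'
```

```text
---
t 20.7833 [ 5.63207965e-01 -8.71115113e-07  9.54936795e-02] yhead 22.90450016574588 [ 1.19291684 -0.11029426 -2.03679082]
held rim in tool 3684 [-2.64543506 -1.21017174] 0.10135716897169189 1.3425761569181205 U 4.130876620881413 ((20.946685791015625, -8.307525634765625), (78.05404663085938, 123.3807373046875), 0.00043597223702818155)
lower rim seen 704
lower rim in tool [-2.20346113 -0.5198665 ] 0.1448203274142096 0.9326554173848756 [[-30.2, -52.8], [37.6, 51.4]]
key 101 [ -5.9989712  -48.90052347  45.64546617] [[-9.9, -52.7], [-2.3, -45.2]]
by world: delta tool [-2.50394981  0.019005  ] dhead -0.20450016574588048
held 3485 pct x [36.7 52.5 57.6] y [-69.9 -69.7  52.2  52.7]Traceback (most recent call last):
  File "hov.py", line 22, in <module>
    E_=P[(P[:,0]>P[:,0].max()-6)&(abs(P[:,1])<42)]; print("  +x edge line",np.polyfit(E_[:,1],E_[:,0],1))
                                                                           ~~~~~~~~~~^^^^^^^^^^^^^^^^^^^
    raise TypeError("expected non-empty vector for x")
TypeError: expected non-empty vector for x
```

View pics/w9.png

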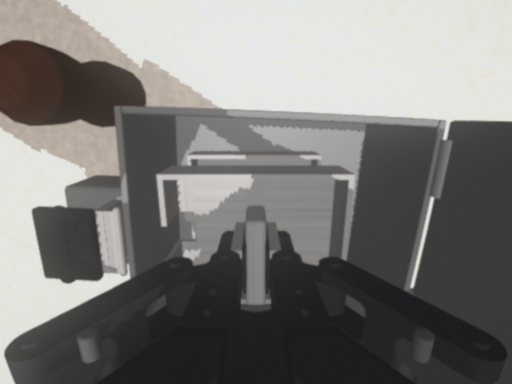

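Emit:
move_arm:
  series:
    - [[0.0,0.4,-0.4,3,0],[0.0,0.4,-0.4,9,0],[0.0,0.4,-0.4,15,0],[0.0,0.4,-0.4,21,0],[0.0,0.4,-0.4,26,0],[0.0,0.4,-0.4,31,0],[0.0,0.4,-0.4,35,0],[0.0,0.4,-0.4,37.5,0],[0.0,0.4,-0.4,39,0],[0.0,0.4,-0.4,39,0]]

```text
time_s: 21.67
eef_pos: [0.5622, 0.0003, 0.0558]
eef_rot: [-0.0, 0.553, 0.833, -0.0]
wrist_force: [-0.6, -0.4, -3.0]
opening: 0.102
grasp_force: 58.8
```

Emit:
move_arm:
  series:
    - [[0.0,0,0,0.5,0],[0.0,0,0,1,0],[0.0,0,0,1.5,0],[0.0,0,0,2,0],[0.0,0,0,2.5,0],[0.0,0,0,2.5,0],[0.0,0,0,2.5,0],[0.0,0,0,2.5,0],[0.0,0,0,2.5,0],[0.0,0,0,2.5,0]]

```text
time_s: 22.5
eef_pos: [0.5624, 0.0003, 0.0537]
eef_rot: [0.0, 0.553, 0.833, 0.0]
wrist_force: [0.1, 0.7, -3.2]
opening: 0.105
grasp_force: 58.8
```

Emit:
move_arm:
  series:
    - [[0.0,0,0,0.3,0],[0.0,0,0,0.6,0],[0.0,0,0,0.9,0],[0.0,0,0,1.2,0],[0.0,0,0,1.5,0],[0.0,0,0,1.5,0],[0.0,0,0,1.5,0],[0.0,0,0,1.5,0],[0.0,0,0,1.5,0],[0.0,0,0,1.5,0]]

```text
time_s: 23.33
eef_pos: [0.5624, 0.0002, 0.0531]
eef_rot: [0.0, 0.553, 0.833, -0.0]
wrist_force: [-4.3, 0.5, 6.7]
opening: 0.103
grasp_force: 60.2
```

Emit:
move_arm:
  series:
    - [[0.0,0,0,-0.8,0],[0.0,0,0,-0.8,0],[0.4,0,0,-0.8,0],[0.4,0,0,-0.8,0],[0.4,0,0,-0.8,0],[0.4,0,0,-0.8,0],[0.4,0,0,-0.8,0],[0.4,0,0,-0.8,0],[0.4,0,0,-0.8,0],[0.4,0,0,-0.8,0]]

```text
time_s: 24.17
eef_pos: [0.5624, 0.0003, 0.053]
eef_rot: [0.0, 0.553, 0.833, 0.0]
wrist_force: [-0.1, -0.1, -0.0]
opening: 0.401
grasp_force: 0.0
```

Emit:
move_arm:
  series:
    - [[0.4,0,0,-5,0],[0.4,0,0,-15,0],[0.4,0,0,-30,0],[0.4,0,0,-50,0],[0.4,0,0,-80,0],[0.4,0,0,-115,0],[0.4,0,0,-150,0],[0.4,0,0,-185,0],[0.4,0,0,-215,0],[0.4,0,0,-235,0]]

```text
time_s: 25.0
eef_pos: [0.5634, 0.0001, 0.2932]
eef_rot: [0.003, 0.553, 0.833, 0.001]
wrist_force: [1.3, -1.0, 0.1]
opening: 0.397
grasp_force: 0.0
```

```bash
cat > fin.py <<'E'
from h import *
from meas import rectfit
p,M,o=tool(); print("t",o["time_s"],p,o["opening"])
cal=calibration("wrist"); im,d=camera("wrist"); W=cloud("wrist",d,cal)
c=np.array([.564,-.002]); D=(W[...,:2]-c)*1000; a=np.radians(22.7); u=D@[np.cos(a),np.sin(a)]; v=D@[-np.sin(a),np.cos(a)]; z=W[...,2]*1000
cv2.imwrite("pics/w10.png",cv2.resize(im[80:260,130:400],(800,533),interpolation=cv2.INTER_CUBIC))
with np.errstate(all='ignore'):
    r=(abs(u)<58)&(abs(v)<46)&((abs(u)>46)|(abs(v)>34))&(z>52)&(z<64); k=(abs(u+47)<8)&(abs(v)<7)&(z>40)&(z<54); h=(abs(u)<12)&(abs(v)<28)&(z>70)&(z<95)
Q=np.stack([u[r],v[r]],-1); x,e=rectfit(Q,102,77,[0,0,0]); print("rim",len(Q),x[:2],np.degrees(x[2]),e)
A=np.c_[Q,np.ones(len(Q))]; print("plane z",np.linalg.lstsq(A,z[r],rcond=None)[0],np.median(z[r]))
print("key",k.sum(),np.median(z[k]) if k.any() else 0,"handle top",h.sum(),np.median(z[h]))
E
python3 fin.py|sed -n '/---/,$p'
```

```text
---
t 25.0 [5.63365835e-01 1.47032374e-04 2.93243798e-01] 0.39728005820609497
rim 693 [ 0.67240532 -0.94536516] 0.1966669970468229 1.1846947947511168
plane z [-4.23803193e-04  4.46746572e-03  5.77019529e+01] 57.88230110742283
key 78 49.49078029682836 handle top 236 81.81349042565762
```

View pics/w10.png

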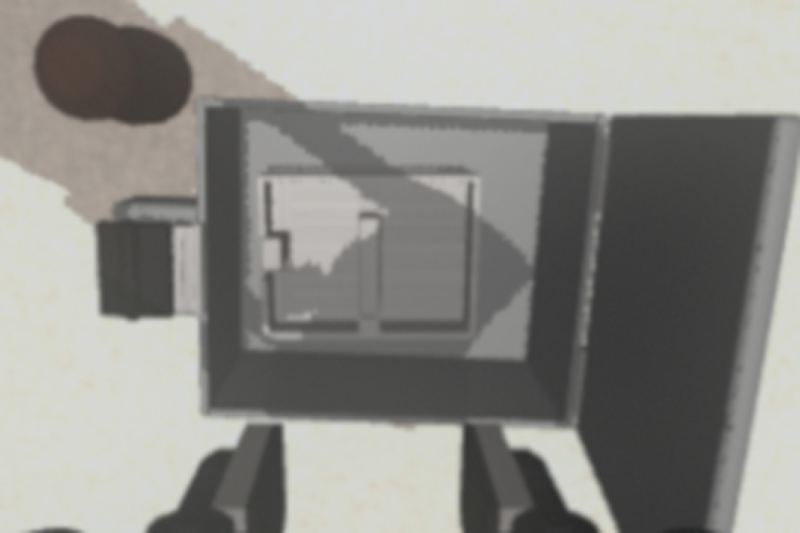

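The tray sits level at the stacked height: rim 58 mm, handle top 82 mm. In the picture the key shows in its notch at (270,252) and the lid stands open. Handing in.

```bash
python3 -c "
from bench import order
print(order.hand_in())"
```

```text
the job is handed in; nothing more can be done
None
```

The job is handed in at 25 s of the 66 s allowed: the lid rose against the finger to its stop (the first press left it wedged on the catch nose a few mm up, so I pressed again), and the notched tray sits level on the lower tray with its notch over the key; I made no contact with the jar, bottle, mug or mill.

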